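# Slide the drip tray with the cup home and start the coffee

### The job

The coffee machine's drip tray is out on the worktop in front of the machine, askew, with the espresso cup standing on it. Nudge the tray straight and push it along the worktop into its bay until it is fully home, so that the cup rides along to under the spout, and only then press the button on top of the machine all the way down to start the coffee. Only push with the fingertips: do not lift the tray, do not touch the cup, and leave the other things on the worktop where they are.

Things in the scene. Friction and masses are not known exactly. Their poses are not given: they have to be found in the camera images.
- coffee_machine: Black pod coffee machine, fixed, 178 x 173 mm in plan, 247 mm high. Origin: centre of its footprint, on the worktop; x to its back, y to its left (as you face it), z up. Brew head: from x = -58 mm backward, 136 mm wide, z = 150 to 232 mm. Column and tank: x = 20 to 105 mm. A low wire loop lies on top behind the button (x = 26 to 62 mm, z to 247 mm).
- bay_mouth (a point): Middle of the mouth of the drip-tray bay, on the worktop, at x = -70 mm in the machine's frame. The bay runs 90 mm back (machine +x) between two smooth rails, 30 mm high, 15 mm wide. Its mouth is flared: 147 mm wide at the round front ends, narrowing over 30 mm to the 126 mm of the bay. It has no floor: the tray slides on the worktop.
- bay_stop (a point): Middle of the bay's back wall (the upright face of the column), on the worktop, at x = +20 mm in the machine's frame: the stop for the tray's back end.
- drip_tray: Loose black drip tray with a slotted steel grille, a slab 125 (x) x 120 (y) x 26 mm high, upright plain sides, 0.25 to 0.5 kg. Origin: centre of its underside; x points to its back end, which goes in first. Fully home: origin at x = -42.5 mm, y = 0 in the machine's frame, axes parallel, back end against the stop; its front 32 mm then stands out ahead of the rails.
- cup: Loose white espresso cup with a teal band, 51 mm high, bowl 61 mm across, standing on the grille 26 mm above the worktop. Origin: middle of its outline, at its underside; its handle points to its -y, roughly to the tray's front, and reaches 42 mm from the origin. It rides along by friction; do not touch it.
- cup_axis (a point): Centre of the cup's mouth, 51 mm above its underside.
- spout (a point): Lower end of the machine's outlet, midway between the two nozzles, 118 mm above the worktop. With the tray home the cup's mouth should be below it.
- brew_button (a joint): Push button on top of the brew head, vertical: 0 released, 0.006 m fully down; a spring returns it, fully down takes about 5 N.
- brew_button_top (a point): Centre of the button's top face; the button is steel, round, 28 mm across, in a dark collar.
- pod_white: Bystander: cream-white coffee pod (51 mm across, 44 high), loose, left of the machine. Origin at the centre of its underside.
- pod_brown: Bystander: brown coffee pod (51 mm across, 44 high), loose, left of the machine. Origin at the centre of its underside.
- pod_blue: Bystander: dark blue coffee pod (51 mm across, 44 high), loose, left of the machine. Origin at the centre of its underside.
- teaspoon: Bystander: steel teaspoon 132 x 26 x 9 mm, lying along its x, loose, left of the drip tray. Origin at the centre of its underside.
- sugar_bowl: Bystander: glazed cream sugar bowl with lid, 102 x 77 x 88 mm, loose, right of the machine. Origin at the centre of its underside.
- creamer: Bystander: glazed cream milk jug 77 x 118 x 82 mm, loose, further right of the machine. Origin at the centre of its underside.
- timer: Bystander: round wind-up kitchen timer, 65 mm across, 43 high, loose, to the right of the drip tray. Origin at the centre of its underside.
Mind the look-alikes: they are no part of the job. What is shaped like the cup but blue is not meant.

How it is judged:
On the way, in this order (a step that is already met when the one before it is completed fails the run):
1. the drip tray is fully home in its bay, with the cup standing upright under the spout (x of drip_tray in the frame of coffee_machine above -0.0475 m and y of drip_tray in the frame of coffee_machine between -0.008 and 0.008 m and angle between the x axis of drip_tray and the x axis of coffee_machine, either way round below 0.08 rad and height (world z) of drip_tray below 0.004 m and horizontal distance between cup_axis and spout below 0.02 m and angle between cup's own z axis and vertical below 0.12 rad and z of cup in the frame of drip_tray between 0.02 and 0.033 m), for 0.2 s.
2. the button is pressed all the way down (value of joint brew_button above 0.0045 m), for 0.05 s.
At the end, for the whole second after the job is handed in: Tray flat in its bay, within 5 mm of the stop and 8 mm of the middle, in line within 0.08 rad; cup upright on it, mouth within 20 mm of below the spout; button pressed after that and released; all at rest, no bystander moved 20 mm (all of step 1 and value of joint brew_button below 0.0015 m and linear speed of each of drip_tray, cup below 0.01 m/s and distance of each of pod_white, pod_brown, pod_blue, teaspoon, sugar_bowl, creamer, timer from where it was at the start of the episode below 0.02 m); the robot touches nothing.
It fails at once if the button is pressed before the tray is home (value of joint brew_button above 0.003 m and x of drip_tray in the frame of coffee_machine below -0.0475 m).
It fails at once if the drip tray is lifted or tipped (height (world z) of drip_tray above 0.01 m or angle between drip_tray's own z axis and vertical above 0.1 rad).
It fails at once if the cup is touched by the robot (contact force between any of the fingers, the arm and cup above 1 N).
It fails at once if the cup is lifted off, tipped over or falls off the tray (z of cup in the frame of drip_tray above 0.038 m or z of cup in the frame of drip_tray below 0.012 m or angle between cup's own z axis and vertical above 0.3 rad).
It fails at once if a bystander is disturbed (distance of any of pod_white, pod_brown, pod_blue, teaspoon, sugar_bowl, creamer, timer from where it was at the start of the episode above 0.02 m).
It also fails if it takes over 72 s, if anything falls off the work surface, if the arm or the gripper's body presses on something with over 40 N, if the wrist force passes 120 N, or if a joint passes its speed limit or range.

### The arm

A 6-joint arm with a two-finger parallel gripper is mounted at the origin on a cart in front of the work surface, level with it; the furniture and walls round the work are solid. World frame = base frame: x ahead of the robot, y to its left, z up, the work surface at z = 0. Lengths are in m, angles in rad, forces in N, time in s.
With the tool pointing down it reaches from about 0.225 to 0.875 m from the base axis. Payload 3.4 kg.
Tool frame: the origin (TCP) lies between the finger pads; the fingertips stand 22 mm ahead of it and the grasp point (between the pads) lies 3 mm ahead of it (manip.finger_overhang is the distance from the TCP to the fingertips, in m); z points along the fingers, y is the line along which they close (so a half turn about z gives the same grasp; the last joint's range is limited). The gripper opens to 85 mm and grips with 20 to 120 N. Pads are 22 mm wide; open, the fingers measure 114 mm over their backs; the gripper's body (76 mm by 85 mm) begins 54 mm behind the grasp point. The pads swing forward as they close: fully open they stand 13 mm farther back than shut.
Start: joints at [0.983, 0.276, 1.505, -0, 1.361, -0.121], TCP at [0.259, 0.514, 0.253] pointing down, gripper open.
Joint ranges: [-2.89, 2.89], [-0.75, 2.08], [0.22, 2.7], [-1.18, 4.32], [0.11, 2.71], [-2.7, 2.7]. Speed limits (rad/s): [2.57, 2.57, 3.14, 3.14, 3.14, 3.14].

### API

Orientations are given as a unit quaternion [w, x, y, z].
In Python, from rig import get_state, eyes, order, manip gives the robot as it stands.
- The arm moves only by the tool drive_tool, never from a script. Its argument "rows" is a list of rows, each a list of 4 numbers: the shift along the tool's x, y, z in units of 25 mm (1.0 is 25 mm), then the turn about the tool's z in units of 6 degrees (1.0 is 6 degrees). A call has exactly 8 rows; each row is the pose to reach, as a shift and turn from the pose commanded when the call began, along the tool's axes at that moment; what a row does not reach only later rows make up. A row lasts 1/12 s, in which the tool goes at most 41.7 mm and 7.16 degrees, less where a joint would pass 70% of its speed; a pose out of reach is approached as far as the arm can. A call with a gripper value outside its range is refused whole. "grip" is the finger opening in mm, from 0 to 85.4, set as the call begins (left out, the last holds). The fingers move at their own pace and stop on an object; "newtons" is the grip in N (left out, the last holds). Time passes only in rows, so rows that repeat a pose let the fingers close, or fill a call up. It gives the time, the measured TCP pose, the force, the opening and the grip force at its end, in the units of the state.
- get_state(): the state, without advancing time (a new reading comes with each control period).
- eyes.get_image(name): name is "side" or "top" or "wrist"; returns (picture, depth): 400x640x3 uint8, red, green, blue; 400x640 float32, m along the optical axis (not along the pixel's ray), 0 where there is no reading.
- eyes.camera_info(name): a dict with "fx", "fy", "cx", "cy" (pixels), "dist" ([k1, k2, p1, p2, k3] as OpenCV has them; the pictures are not rectified), "R" (3x3) and "t" (3): a world point X has camera coordinates R X + t. Camera axes: x right, y down, z forward; pixel columns grow to the right and rows downward; lengths in m; the calibration is good to about 2 mm. A picture is of the moment at which its call begins: read the wrist's pose just before it. camera_info takes no time and is no camera call; for the wrist camera it gives the pose at the moment of the call.
- order.sign_off(): hands the job in; it is judged then, once.
The state is a dict: "clock": time; "qpos": joint angles; "qd": joint speeds; "effort": joint torques, N m; "position": TCP position; "ee_rot": TCP orientation; "contact_force": force on the tool from outside, world axes, zero at the start; "moment": the same for the moment, N m; "width": finger opening in m; "gripper_force": force on a finger pad.
Only numpy, scipy, OpenCV 4.12 (cv2) and the standard library are available. Lean on these libraries where they do the work, as an engineer would, in place of code of your own. Each camera call takes 0.05 s, during which the arm holds its last target. There are 200 camera calls.

## Working session

There is one attempt and no reset: what is moved stays moved. The work goes in short steps, Python scripts to look and compute and a tool call to move; the robot and the scene stay as the last step left them, time stands still between calls to the robot, and variables do not carry over. Pictures are saved under pics/ and viewed, at most 10 in all, crops included, and the job is handed in when it is done.

Besides the shell and the picture viewer there is one more tool, called as name(argument=value, ...), one argument or row to a line, values as JSON. drive_tool: Moves the arm, as the interface text tells. Its arguments: {"type":"object","properties":{"rows":{"type":"array","items":{"type":"array","items":{"type":"number"}}},"grip":{"type":"number"},"newtons":{"type":"number"}},"required":["rows"]}

```bash
mkdir -p pics; ls
cat > h.py <<'E'
import numpy as np, cv2
from rig import get_state, eyes, order, manip
def K(c): return np.array([[c['fx'],0,c['cx']],[0,c['fy'],c['cy']],[0,0,1.]])
def world(c,uv,depth=None,z=None):
    n=cv2.undistortPoints(np.array(uv,float).reshape(-1,1,2),K(c),np.array(c['dist'],float)).reshape(-1,2)
    R=np.array(c['R']);t=np.array(c['t']);d=np.c_[n,np.ones(len(n))]
    if depth is not None: return (d*np.array(depth).reshape(-1,1)-t)@R
    o=-R.T@t; w=d@R
    return o+w*((np.array(z)-o[2])/w[:,2]).reshape(-1,1)
def proj(c,X):
    return cv2.projectPoints(np.array(X,float).reshape(-1,3),cv2.Rodrigues(np.array(c['R']))[0],np.array(c['t'],float),K(c),np.array(c['dist'],float))[0].reshape(-1,2)
E
python3 - <<'E'
from h import *
s=get_state();print(s['clock'],s['position'],s['ee_rot'],manip.finger_overhang)
for n in('top','side','wrist'):
    c=eyes.camera_info(n);p,d=eyes.get_image(n)
    np.savez(f'{n}0.npz',p=p,d=d);cv2.imwrite(f'pics/{n}0.png',p[:,:,::-1]);print(n,-np.array(c['R']).T@c['t'],np.array(c['R'])[2],c['fx'])
E
```

```text
pics
0.0 [0.25849221 0.51307499 0.25245653] [-3.06005136e-04  2.31264911e-01  9.72890404e-01 -8.41866772e-04] 0.022
top [0.50423058 0.11773373 1.4392686 ] [ 0.05524812  0.00954369 -0.99842704] 459.6804104435961
side [0.58644958 0.60343413 1.00413342] [-0.02820008 -0.47577937 -0.87911248] 420.14808288025046
wrist [0.19665218 0.54308795 0.37389062] [ 0.24104143 -0.12293681 -0.96269703] 360.21104784879765
```

View pics/top0.png

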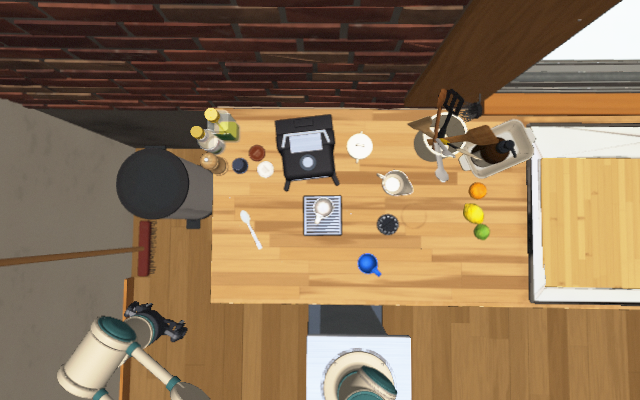

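View pics/side0.png

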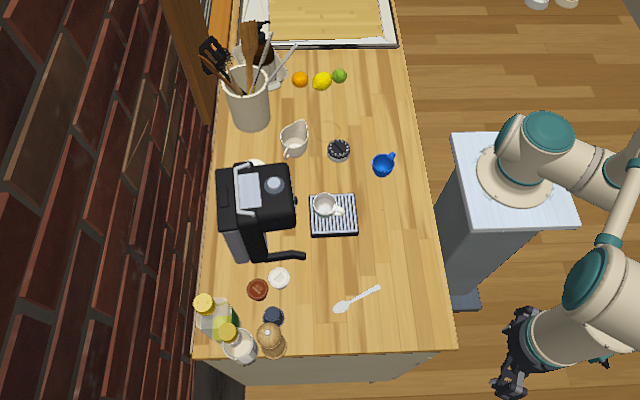

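Top picture: white cup (323,208) on the slotted tray (322,215), machine at (308,150) with its button at (307,161). The blue cup at (368,263) is the decoy; other cup-like things are the creamer (395,184), sugar bowl (359,146) and white pod (265,170). I choose the tray and white cup at (322,212). The side picture agrees: tray (333,214), button (273,185). I'll check in a close crop.

Run:
```python
from h import *
p=np.load('top0.npz')['p'];cv2.imwrite('pics/top0c.png',cv2.resize(p[108:243,262:362,::-1],None,fx=4.4,fy=4.4,interpolation=cv2.INTER_CUBIC))
p=np.load('side0.npz')['p'];cv2.imwrite('pics/side0c.png',cv2.resize(p[155:265,210:365,::-1],None,fx=5,fy=5,interpolation=cv2.INTER_CUBIC))
```

```text
(no output)
```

View pics/top0c.png

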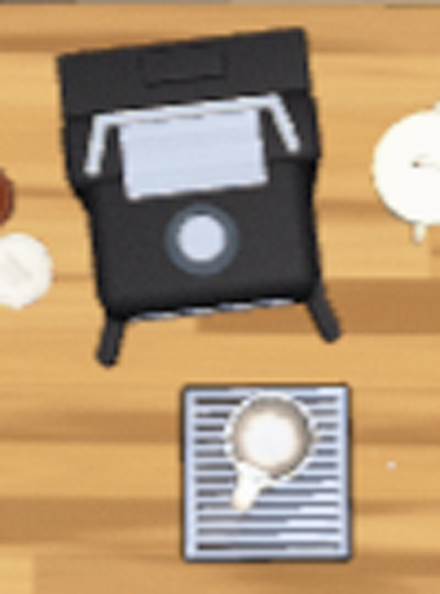

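View pics/side0c.png

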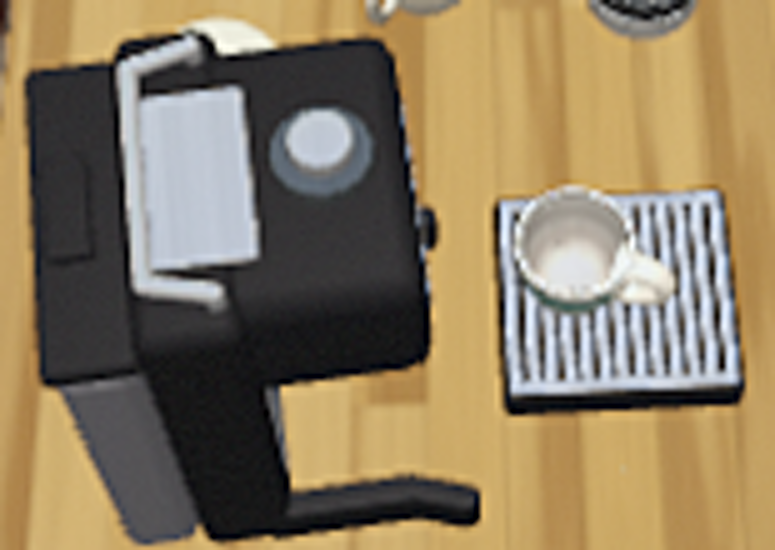

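Crops (white cup with teal band on the tray confirmed): top crop has tray corners at (182,385) (350,383) (352,560) (182,562), cup mouth (268,436), button (201,238), rail ends (105,365) and (333,342). Side crop has the button at (320,140) and cup mouth at (577,245).

```bash
cat > m.py <<'E'
from h import *
ct=eyes.camera_info('top');cs=eyes.camera_info('side')
T=lambda L:(np.array(L,float)+.5)/4.4-.5+[262,108]
S=lambda L:(np.array(L,float)+.5)/5-.5+[210,155]
def tri(a,b):
    P=[np.c_[c['R'],c['t']] for c in(ct,cs)]
    u=[cv2.undistortPoints(np.array(q,float).reshape(-1,1,2),K(c),np.array(c['dist'],float)).reshape(-1,2).T for q,c in((a,ct),(b,cs))]
    X=cv2.triangulatePoints(*P,*u);return (X[:3]/X[3]).T
E
python3 - <<'E'
from m import *
np.set_printoptions(precision=4,suppress=True)
names='trBL trBR trFR trFL cup btn backL backR'.split()
# tray: TL (back-left), TR, BR, BL
t=T([(182,385),(350,383),(352,560),(182,562),(268,436),(201,238)])
s=S([(507,403),(497,200),(722,190),(743,385),(577,245),(320,140)])
print('tri\n',tri(t,s))
print('top plane tray\n',world(ct,t[:4],z=.026)); print('side\n',world(cs,s[:4],z=.026))
print('cup',world(ct,t[4:5],z=.077),world(cs,s[4:5],z=.077))
r=T([(107,358),(331,336)]);print('rail',world(ct,r,z=.03)); 
h=T([(60,57),(303,28)]);print('back edge z=.232',world(ct,h,z=.232))
h=T([(108,312),(318,290)]);print('head front',world(ct,h,z=.225))
d=np.load('top0.npz')['d']
for n,q in zip(('tray','cup','btn','headleft','headright'),T([(200,550),(268,436),(201,238),(130,260),(280,230)])):
    u,v=np.round(q).astype(int);print(n,world(ct,[q],depth=[d[v,u]]))
# depth map: head-top points & rail points
E
```

```text
tri
 [[0.5798 0.1748 0.0195]
 [0.5821 0.0567 0.0202]
 [0.4597 0.0544 0.0203]
 [0.458  0.1727 0.0286]
 [0.5429 0.1142 0.0751]
 [0.6552 0.155  0.252 ]]
top plane tray
 [[0.5809 0.1743 0.026 ]
 [0.5834 0.0568 0.026 ]
 [0.46   0.0546 0.026 ]
 [0.4575 0.1729 0.026 ]]
side
 [[0.5785 0.1778 0.026 ]
 [0.5806 0.0602 0.026 ]
 [0.4602 0.0576 0.026 ]
 [0.4581 0.1715 0.026 ]]
cup [[0.5443 0.114  0.077 ]] [[0.5417 0.1154 0.077 ]]
rail [[0.5991 0.2268 0.03  ]
 [0.6159 0.0704 0.03  ]]
back edge z=.232 [[0.7671 0.2418 0.232 ]
 [0.7859 0.0955 0.232 ]]
head front [[0.6138 0.2115 0.225 ]
 [0.6282 0.085  0.225 ]]
tray [[0.4659 0.1605 0.0254]]
cup [[0.5455 0.1138 0.0347]]
btn [[0.6552 0.1549 0.2551]]
headleft [[0.6443 0.198  0.234 ]]
headright [[0.6633 0.1083 0.233 ]]
```

drive_tool(
  rows=[
    [-1.1, -1.0, -0.2, -0.6],
    [-2.2, -2.0, -0.4, -1.2],
    [-3.3, -3.0, -0.6, -1.8],
    [-4.4, -4.0, -0.8, -2.4],
    [-5.5, -5.0, -1.0, -3.0],
    [-6.6, -6.0, -1.2, -3.6],
    [-7.7, -7.0, -1.4, -4.2],
    [-8.8, -8.0, -1.6, -4.8],
  ],
  grip=0,
)

```text
clock: 0.82
position: [0.3652, 0.2342, 0.2934]
ee_rot: [0.0, -0.02, 1.0, -0.0]
contact_force: [0.6, -0.1, 0.0]
width: 0.0003
gripper_force: 0.0
```

```bash
cat >> h.py <<'E'
def Rq(q):
    from scipy.spatial.transform import Rotation as Ro
    return Ro.from_quat([q[1],q[2],q[3],q[0]]).as_matrix()
def go(p,yaw):
    "units of a move to world p with tool x at world angle yaw (deg)"
    s=get_state();R=Rq(s['ee_rot']);d=R.T@(np.array(p)-s['position'])/.025
    a=np.degrees(np.arctan2(R[1,0],R[0,0]));t=-((yaw-a+180)%360-180)/6
    print('t',round(s['clock'],2),'pos',np.round(s['position'],4),'yaw',round(a,2),'F',np.round(s['contact_force'],1),'-> units',np.round(d,2),'turn',round(t,2))
E
python3 - <<'E'
from h import *
go([.40,.13,.30],186.6)
E
```

```text
t 0.82 pos [0.3652 0.2342 0.2934] yaw -177.74 F [ 0.6 -0.1  0. ] -> units [-1.23 -4.22 -0.26] turn -0.72
```

drive_tool(
  rows=[
    [-0.3, -0.8, 0, -0.2],
    [-0.5, -1.6, -0.1, -0.4],
    [-0.8, -2.5, -0.2, -0.6],
    [-1.0, -3.3, -0.2, -0.7],
    [-1.2, -4.2, -0.3, -0.7],
    [-1.2, -4.2, -0.3, -0.7],
    [-1.2, -4.2, -0.3, -0.7],
    [-1.2, -4.2, -0.3, -0.7],
  ],
)

```text
clock: 1.48
position: [0.3987, 0.1324, 0.3006]
ee_rot: [-0.0, -0.054, 0.999, 0.0]
contact_force: [0.2, 0.1, -0.1]
width: 0.0
gripper_force: 0.0
```

Run:
```python
from h import *
go([.40,.13,.30],186.6)
c=eyes.camera_info('wrist');p,d=eyes.get_image('wrist')
np.savez('w1.npz',p=p,d=d,R=c['R'],t=c['t']);cv2.imwrite('pics/w1.png',cv2.resize(p[:,:,::-1],(800,500),interpolation=cv2.INTER_CUBIC))
```

```text
t 1.48 pos [0.3987 0.1324 0.3006] yaw -173.77 F [ 0.2  0.1 -0.1] -> units [-0.04 -0.1   0.02] turn -0.06
```

View pics/w1.png

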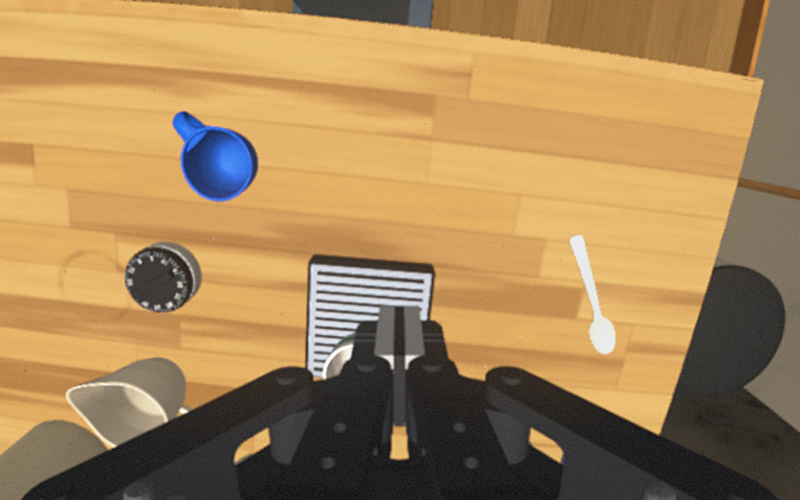

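Wrist picture (x down, y right): tray front corners at (310,255) and (434,268), blue decoy cup (217,160), timer (160,278), spoon (590,300). The gripper hides the rest, so I'll refine the tray and machine poses from the top view.

```bash
cat > fit.py <<'E'
from m import *
np.set_printoptions(precision=4,suppress=True)
def tray(cam,p,c,ctr,z=.026,r=0.10):
    "minAreaRect of non-wood pixels round ctr, rectified into the z plane at 1 mm"
    g=np.arange(-r,r,.0005);X,Y=np.meshgrid(ctr[0]+g,ctr[1]+g,indexing='ij')
    uv=proj(c,np.c_[X.ravel(),Y.ravel(),np.full(X.size,z)]).reshape(len(g),len(g),2).astype(np.float32)
    im=cv2.remap(p,uv[...,0],uv[...,1],cv2.INTER_CUBIC)
    hsv=cv2.cvtColor(im,cv2.COLOR_RGB2HSV)
    return im,hsv
E
python3 - <<'E'
from fit import *
p=np.load('top0.npz')['p'];d=np.load('top0.npz')['d']
im,h=tray('top',p,ct,(.52,.115),r=.085)
m=((h[...,1]<90)|(h[...,2]<70)).astype(np.uint8)*255
m=cv2.morphologyEx(m,cv2.MORPH_CLOSE,np.ones((25,25)));cs_,_=cv2.findContours(m,0,1);k=max(cs_,key=cv2.contourArea)
(cx,cy),(w,hh),a=cv2.minAreaRect(k);print('tray',.52-.085+cy*.0005,.115-.085+cx*.0005,w*.5,hh*.5,a)
# machine head top from depth
v,u=np.mgrid[100:200,260:350];X=world(ct,np.c_[u.ravel(),v.ravel()],depth=d[100:200,260:350].ravel())
s=(X[:,2]>.226)&(X[:,2]<.24)
(cx,cy),(w,hh),a=cv2.minAreaRect((X[s,:2]*1000).astype(np.float32));print('machine top',cx,cy,w,hh,a,s.sum())
s=(X[:,2]>.018)&(X[:,2]<.036)&(X[:,0]<.64)&(X[:,0]>.59)
for q in (s&(X[:,1]>.15),s&(X[:,1]<.15)): print('rail',X[q].min(0),X[q].max(0),q.sum())
im,h=tray('top',p,ct,(.68,.15),z=.03,r=.11)
cv2.imwrite('pics/rect.png',cv2.resize(np.hstack([im[::-1,::-1]]),(600,600))[:,:,::-1])
E
```

```text
tray 0.5197305908203125 0.11451124572753907 122.92390441894531 117.63221740722656 89.11859893798828
machine top 698.445556640625 161.331787109375 159.347900390625 155.7781219482422 7.189205169677734 1966
rail [0.5956 0.2176 0.023 ] [0.6298 0.2361 0.0357] 47
rail [0.6156 0.0668 0.0216] [0.6376 0.0855 0.0359] 39
```

View pics/rect.png

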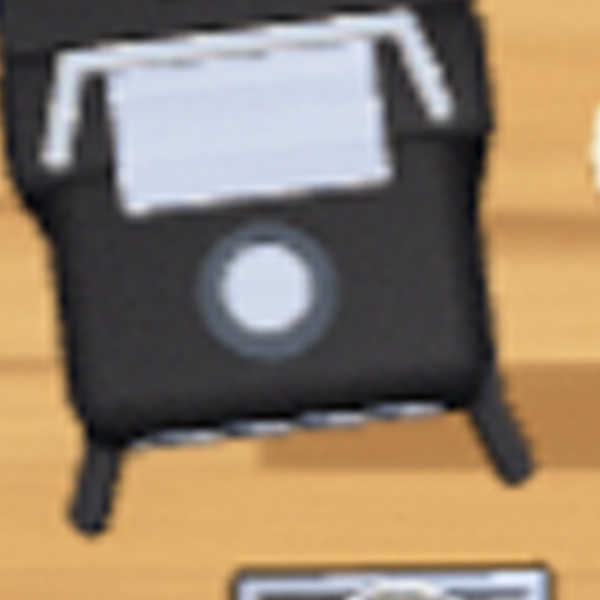

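Rectified view: rail ends at (88,518) and (518,468), button (266,288). This puts the machine origin near (0.672,0.157) with yaw about 6.8°; the tray is at (0.520,0.1145) with yaw about 1°. Next I check the finger geometry from the wrist depth before going low near the cup.

Run:
```python
from h import *
np.set_printoptions(precision=4,suppress=True)
z=np.load('w1.npz');s=get_state();R=Rq(s['ee_rot']);c=eyes.camera_info('wrist');c['R']=z['R'];c['t']=z['t']
v,u=np.mgrid[0:400,0:640];X=(world(c,np.c_[u.ravel(),v.ravel()],depth=z['d'].ravel())-s['position'])@R
ok=(z['d'].ravel()>0)&(np.abs(X[:,0])<.09)&(X[:,2]<.035)
X=X[ok]
for a in np.arange(-.12,.03,.01):
    q=X[(X[:,2]>=a)&(X[:,2]<a+.01)]
    if len(q): print('tool z %.3f'%a,len(q),'x',q[:,0].min().round(3),q[:,0].max().round(3),'y',q[:,1].min().round(3),q[:,1].max().round(3))
go([.53,-.01,.06],186.8)
```

```text
tool z -0.080 758 x 0.018 0.021 y -0.02 0.017
tool z -0.070 9955 x 0.007 0.019 y -0.063 0.061
tool z -0.060 12528 x -0.003 0.019 y -0.06 0.057
tool z -0.050 7598 x -0.008 0.019 y -0.052 0.048
tool z -0.040 7935 x -0.009 0.015 y -0.044 0.041
tool z -0.030 3328 x -0.012 0.015 y -0.036 0.033
tool z -0.020 1133 x -0.011 0.013 y -0.018 0.015
tool z -0.010 893 x 0.007 0.012 y -0.015 0.012
tool z -0.000 775 x 0.007 0.013 y -0.015 0.012
tool z 0.010 350 x 0.007 0.012 y -0.014 0.011
t 1.53 pos [0.3986 0.1327 0.3006] yaw -173.72 F [-0.1  0.4  0.2] -> units [-4.6  -6.25  9.62] turn -0.09
```

drive_tool(
  rows=[
    [-0.5, -0.8, 0, 1.1],
    [-1.1, -1.6, 0, 2.2],
    [-1.7, -2.4, 0, 3.3],
    [-2.3, -3.2, 0.4, 4.4],
    [-2.9, -4.0, 0.8, 5.5],
    [-3.5, -4.8, 1.2, 6.6],
    [-4.1, -5.5, 1.6, 7.7],
    [-4.6, -6.0, 2.0, 8.8],
  ],
)

```text
clock: 2.2
position: [0.5308, -0.0047, 0.25]
ee_rot: [0.0, 0.397, 0.918, 0.0]
contact_force: [0.3, 0.5, 0.0]
width: 0.0002
gripper_force: 0.0
```

Run:
```python
from h import *
go([.53,-.005,.12],96.8)
```

```text
t 2.2 pos [ 0.5308 -0.0047  0.25  ] yaw 133.18 F [0.3 0.5 0. ] -> units [ 0.01 -0.03  5.2 ] turn 6.06
```

drive_tool(
  rows=[
    [0, 0, 0.8, 1.1],
    [0, 0, 1.6, 2.2],
    [0, 0, 2.4, 3.3],
    [0, 0, 3.2, 4.4],
    [0, 0, 4.0, 5.5],
    [0, 0, 4.8, 6.0],
    [0, 0, 5.2, 6.0],
    [0, 0, 5.2, 6.0],
  ],
)

```text
clock: 2.87
position: [0.5279, -0.0032, 0.1184]
ee_rot: [-0.002, 0.659, 0.753, -0.001]
contact_force: [-0.2, 0.2, 0.3]
width: -0.0
gripper_force: 0.0
```

drive_tool(
  rows=[
    [0, 0, 0.6, 0],
    [0, 0, 1.2, 0],
    [0, 0, 1.8, 0],
    [0, 0, 2.4, 0],
    [0, 0, 3.0, 0],
    [0, 0, 3.4, 0],
    [0, 0, 3.4, 0],
    [0, 0, 3.4, 0],
  ],
)

```text
clock: 3.53
position: [0.5301, -0.0043, 0.0362]
ee_rot: [0.0, 0.659, 0.752, 0.0]
contact_force: [0.8, 0.1, 1.2]
width: -0.0001
gripper_force: 0.0
```

Run:
```python
from h import *
go([.528,.038,.035],96.8)
```

```text
t 3.53 pos [ 0.5301 -0.0043  0.0362] yaw 97.51 F [0.8 0.1 1.2] -> units [1.69 0.14 0.05] turn 0.12
```

drive_tool(
  rows=[
    [0.4, 0, 0, 0],
    [0.8, 0, 0, 0],
    [1.2, 0, 0, 0],
    [1.5, 0, 0, 0],
    [1.7, 0, 0, 0],
    [1.9, 0, 0, 0],
    [2.05, 0, 0, 0],
    [2.2, 0, 0, 0],
  ],
)

```text
clock: 4.2
position: [0.523, 0.0498, 0.036]
ee_rot: [0.001, 0.659, 0.752, -0.0]
contact_force: [0.3, -3.2, 1.9]
width: -0.0001
gripper_force: 1.7
```

drive_tool(
  rows=[
    [0.1, 0, 0, 0],
    [0.2, 0, 0, 0],
    [0.3, 0, 0, 0],
    [0.4, 0, 0, 0],
    [0.4, 0, 0, 0],
    [0.4, 0, 0, 0],
    [0.4, 0, 0, 0],
    [0.4, 0, 0, 0],
  ],
)

```text
clock: 4.87
position: [0.5211, 0.0601, 0.0357]
ee_rot: [-0.0, 0.66, 0.751, 0.0]
contact_force: [1.2, -1.1, 0.8]
width: 0.0
gripper_force: 0.7
```

```bash
cat > see.py <<'E'
from fit import *
import sys
n=sys.argv[1];M=np.array([.6723,.157]);ym=np.radians(6.8)
go([.53,.04,.035],96.8)
p,d=eyes.get_image('side');np.savez(f's{n}.npz',p=p,d=d)
cx,cy=float(sys.argv[2]),float(sys.argv[3])
im,h=tray('side',p,cs,(cx,cy),r=.1)
cv2.imwrite(f'pics/s{n}.png',cv2.resize(im[::-1,::-1],(600,600))[:,:,::-1])
E
python3 see.py 2 .53 .13
```

```text
t 4.87 pos [0.5211 0.0601 0.0357] yaw 97.43 F [ 1.2 -1.1  0.8] -> units [-0.84  0.25  0.03] turn 0.11
```

View pics/s2.png

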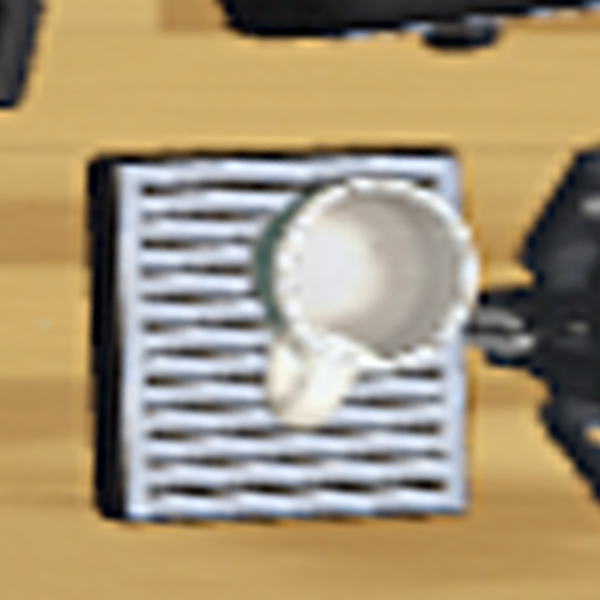

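Side rectified view: tray corners at about (112,160) (458,150) (468,510) (125,515), so its centre is near (0.5195,0.131) with yaw still about 1.5–2°. The cup is steady. Next I push farther forward on the side to rotate it.

drive_tool(
  rows=[
    [-0.4, 0, 0, 0],
    [-0.5, 0.3, 0, 0],
    [-0.5, 0.7, 0, 0],
    [-0.5, 1.0, 0, 0],
    [-0.3, 1.0, 0, 0],
    [-0.2, 1.0, 0, 0],
    [-0.1, 1.0, 0, 0],
    [0, 1.0, 0, 0],
  ],
)

```text
clock: 5.58
position: [0.5458, 0.0633, 0.0357]
ee_rot: [0.0, 0.659, 0.752, -0.0]
contact_force: [1.4, -1.2, -1.6]
width: -0.0002
gripper_force: 1.0
```

drive_tool(
  rows=[
    [0.1, 0, 0, 0],
    [0.2, 0, 0, 0],
    [0.3, 0, 0, 0],
    [0.4, 0, 0, 0],
    [0.4, 0, 0, 0],
    [0.4, 0, 0, 0],
    [0.4, 0, 0, 0],
    [0.4, 0, 0, 0],
  ],
)

```text
clock: 6.25
position: [0.5445, 0.0733, 0.0358]
ee_rot: [-0.0, 0.66, 0.752, 0.0]
contact_force: [-0.1, -0.2, 0.0]
width: -0.0
gripper_force: 0.0
```

```bash
cat > pose.py <<'E'
from fit import *
from scipy.optimize import minimize
# refine tray pose (x,y,yaw) from a view: dark/grey slab against wood, edge contrast of rectangle outline on the z plane, left/right/front/back lines
def lines(p,c,z=.026,init=(.52,.13,.03),L=.125,W=.120):
    g=cv2.cvtColor(p,cv2.COLOR_RGB2HSV)[...,1].astype(np.float32)
    def samp(x,y,a,s):
        t=np.linspace(-.42,.42,40);e=[]
        for (ax,n) in ((0,1),(0,-1),(1,1),(1,-1)):
            for off in (.003,-.003):
                q=np.c_[np.full(40,n*(L/2+off)),t*W] if ax==0 else np.c_[t*L,np.full(40,n*(W/2+off))]
                R=np.array([[np.cos(a),-np.sin(a)],[np.sin(a),np.cos(a)]]);P=q@R.T+[x,y]
                uv=proj(c,np.c_[P,np.full(40,z)]).astype(np.float32)
                v=cv2.remap(g,uv[None,:,0],uv[None,:,1],cv2.INTER_LINEAR)[0]
                e.append(np.sign(off)*np.minimum(v,130).mean())
        return -sum(e)
    r=minimize(lambda q:samp(q[0],q[1],q[2]/10,0),[init[0],init[1],init[2]*10],method='Nelder-Mead',options=dict(initial_simplex=[[init[0]+i,init[1]+j,(init[2]+k)*10] for i,j,k in((.01,.01,.05),(-.01,.005,-.05),(.005,-.01,.05),(-.005,-.005,-.08))]))
    return r.x*[1,1,.1],r.fun
M=np.array([.6723,.157]);ym=np.radians(6.8)
def inm(q):
    d=np.array(q[:2])-M;c,s=np.cos(ym),np.sin(ym)
    return np.array([c*d[0]+s*d[1],-s*d[0]+c*d[1],q[2]-ym])
E
python3 see.py 3 .53 .14
python3 - <<'E'
from pose import *
t=np.load('top0.npz')['p'];print(lines(t,ct,init=(.52,.115,.02)))
for n,i in(('side0',(.52,.115,.02)),('s2',(.52,.131,.03)),('s3',(.52,.138,.08))):
    q=lines(np.load(n+'.npz')['p'],cs,init=i);print(n,q,inm(q[0]))
E
```

```text
t 6.25 pos [0.5445 0.0733 0.0358] yaw 97.45 F [-0.1 -0.2  0. ] -> units [-1.25 -0.75  0.03] turn 0.11
(array([0.5192, 0.114 , 0.0112]), np.float64(-313.28430557250977))
side0 (array([0.5191, 0.1175, 0.0107]), np.float64(-293.2681541442871)) [-0.1568 -0.021  -0.108 ]
s2 (array([0.5169, 0.1337, 0.0094]), np.float64(-296.0767116546631)) [-0.157  -0.0048 -0.1093]
s3 (array([0.5132, 0.1453, 0.0759]), np.float64(-307.5639247894287)) [-0.1593  0.0072 -0.0428]
```

View pics/s3.png

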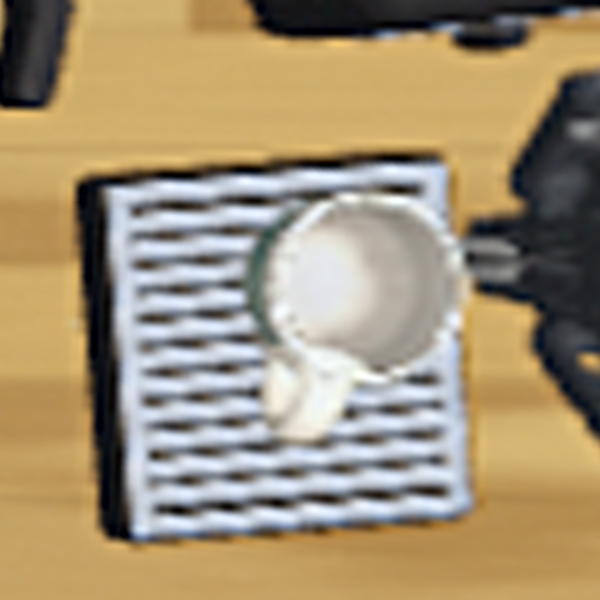

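The fit gives the tray in the machine frame at x about −0.159, y about +0.004 and yaw about −2.5°; in the picture its front-left corner is at (130,535) and the cup is intact at (365,285). That is good enough for the flared mouth, so I go round to the front.

drive_tool(
  rows=[
    [-0.5, 0, 0, 0],
    [-1.0, 0, 0, 0],
    [-1.5, 0, -0.5, 0],
    [-1.6, 0, -1.5, 0],
    [-1.6, 0, -2.8, 0],
    [-1.6, 0, -4.1, 0],
    [-1.6, 0, -5.2, 0],
    [-1.6, 0, -6.0, 0],
  ],
)

```text
clock: 6.97
position: [0.5509, 0.0318, 0.1888]
ee_rot: [0.002, 0.66, 0.751, 0.001]
contact_force: [0.3, 0.1, -0.1]
width: -0.0001
gripper_force: 0.0
```

Run:
```python
from h import *
go([.405,.126,.18],186.8)
```

```text
t 6.97 pos [0.5509 0.0318 0.1888] yaw 97.38 F [ 0.3  0.1 -0.1] -> units [ 4.49 -5.31  0.33] turn -14.9
```

drive_tool(
  rows=[
    [0, -0.7, 0, -1.1],
    [0.3, -1.7, 0, -2.2],
    [0.8, -2.7, 0, -3.3],
    [1.6, -3.7, 0, -4.4],
    [2.4, -4.5, 0, -5.5],
    [3.2, -5.1, 0, -6.6],
    [3.9, -5.3, 0, -7.7],
    [4.5, -5.3, 0, -8.8],
  ],
  grip=70,
)

```text
clock: 7.63
position: [0.402, 0.1274, 0.1859]
ee_rot: [-0.0, 0.254, 0.967, -0.0]
contact_force: [0.9, 0.1, -0.2]
width: 0.0701
gripper_force: 0.0
```

drive_tool(
  rows=[
    [0, 0, 0, -1.1],
    [0, 0, 0, -2.2],
    [0, 0, 0, -3.3],
    [0, 0, 0, -4.4],
    [0, 0, 0, -5.5],
    [0, 0, 0, -6.1],
    [0, 0, 0, -6.1],
    [0, 0, 0, -6.1],
  ],
)

```text
clock: 8.3
position: [0.4041, 0.127, 0.1858]
ee_rot: [0.0, -0.058, 0.998, -0.0]
contact_force: [-1.0, -0.1, 0.6]
width: 0.0699
gripper_force: 0.0
```

Run:
```python
from h import *
np.set_printoptions(precision=4,suppress=True)
go([.405,.126,.027],186.8)
s=get_state();R=Rq(s['ee_rot']);c=eyes.camera_info('wrist');p,d=eyes.get_image('wrist');print(s['width'])
v,u=np.mgrid[0:400,0:640];X=(world(c,np.c_[u.ravel(),v.ravel()],depth=d.ravel())-s['position'])@R
X=X[(d.ravel()>0)&(np.abs(X[:,0])<.09)&(X[:,2]<.035)]
for a in np.arange(-.06,.03,.005):
    q=X[(X[:,2]>=a)&(X[:,2]<a+.005)]
    if len(q): print('tool z %.3f'%a,len(q),'x',q[:,0].min().round(3),q[:,0].max().round(3),'|y|',np.abs(q[:,1]).min().round(3),np.abs(q[:,1]).max().round(3))
from pose import *
p,d=eyes.get_image('side');np.savez('s4.npz',p=p,d=d);q=lines(p,cs,init=(.515,.143,.08));print(q,inm(q[0]))
```

```text
t 8.3 pos [0.4041 0.127  0.1858] yaw -173.3 F [-1.  -0.1  0.6] -> units [-0.03 -0.04  6.35] turn -0.02
0.06988941746888057
tool z -0.060 6793 x 0.002 0.019 |y| 0.0 0.07
tool z -0.055 4509 x -0.002 0.019 |y| 0.0 0.069
tool z -0.050 2494 x -0.009 0.018 |y| 0.024 0.069
tool z -0.045 6869 x -0.012 0.015 |y| 0.03 0.068
tool z -0.040 4590 x -0.012 0.015 |y| 0.03 0.069
tool z -0.035 1759 x -0.011 0.015 |y| 0.033 0.068
tool z -0.030 488 x 0.003 0.015 |y| 0.034 0.059
tool z -0.025 1099 x -0.003 0.013 |y| 0.033 0.043
tool z -0.020 932 x -0.011 0.012 |y| 0.033 0.05
tool z -0.015 906 x -0.011 0.013 |y| 0.033 0.05
tool z -0.010 842 x -0.011 0.012 |y| 0.033 0.05
tool z -0.005 734 x -0.011 0.012 |y| 0.034 0.05
tool z -0.000 694 x -0.011 0.012 |y| 0.034 0.05
tool z 0.005 506 x -0.01 0.012 |y| 0.034 0.048
tool z 0.010 206 x -0.01 0.011 |y| 0.034 0.042
(array([0.5132, 0.1451, 0.0745]), np.float64(-316.3400058746338)) [-0.1594  0.007  -0.0441]
```

drive_tool(
  rows=[
    [0, 0, 1.0, 0],
    [0, 0, 2.2, 0],
    [0, 0, 3.4, 0],
    [0, 0, 4.6, 0],
    [0, 0, 5.6, 0],
    [0, 0, 6.2, 0],
    [0, 0, 6.5, 0],
    [0, 0, 6.5, 0],
  ],
)

```text
clock: 9.07
position: [0.403, 0.1275, 0.022]
ee_rot: [-0.002, -0.059, 0.998, -0.0]
contact_force: [-0.8, 0.6, 0.1]
width: 0.0698
gripper_force: 0.0
```

drive_tool(
  rows=[
    [-0.4, 0, 0, 0],
    [-0.8, 0, 0, 0],
    [-1.1, 0, 0, 0],
    [-1.3, 0, 0, 0],
    [-1.4, 0, 0, 0],
    [-1.5, 0, 0, 0],
    [-1.6, 0, 0, 0],
    [-1.7, 0, 0, 0],
  ],
)

```text
clock: 9.73
position: [0.445, 0.1326, 0.0232]
ee_rot: [-0.001, -0.06, 0.998, -0.0]
contact_force: [-3.4, -2.3, 1.5]
width: 0.0701
gripper_force: 1.7
```

drive_tool(
  rows=[
    [-0.1, 0, 0, 0],
    [-0.2, 0, 0, 0],
    [-0.3, 0, 0, 0],
    [-0.4, 0, 0, 0],
    [-0.5, 0, 0, 0],
    [-0.6, 0, 0, 0],
    [-0.7, 0, 0, 0],
    [-0.7, 0, 0, 0],
  ],
)

```text
clock: 10.4
position: [0.4647, 0.1351, 0.0234]
ee_rot: [0.001, -0.06, 0.998, 0.0]
contact_force: [-1.3, -0.4, -0.0]
width: 0.0701
gripper_force: 0.5
```

```bash
cat > chk.py <<'E'
from pose import *
import sys
s=get_state();P=s['position'];print('t',s['clock'].__round__(2),'tcp',P,'in machine',inm([P[0],P[1],0])[:2],'F',s['contact_force'])
for n,c in(('side',cs),('top',ct)):
    p,d=eyes.get_image(n);np.savez(f'{n}{sys.argv[1]}.npz',p=p,d=d)
    x=float(sys.argv[2]);w=M+[np.cos(ym)*x,np.sin(ym)*x]
    q=lines(p,c,init=(*w,ym-.01));print(n,q,inm(q[0]))
E
python3 chk.py 5 -.14
```

```text
t 10.4 tcp [0.4647 0.1351 0.0234] in machine [-0.2087  0.0029] F [-1.2692 -0.3647 -0.0385]
side (array([0.5371, 0.1504, 0.1236]), np.float64(-294.5578556060791)) [-0.135   0.0095  0.0049]
top (array([0.5356, 0.1477, 0.1234]), np.float64(-215.44747734069824)) [-0.1369  0.0069  0.0048]
```

Tray in the machine frame: x −0.136, y +0.0065, yaw +0.3°, so it is flush with the fingers. I add a slight rightward drift while pushing on.

drive_tool(
  rows=[
    [-0.1, -0.02, 0, 0],
    [-0.25, -0.05, 0, 0],
    [-0.4, -0.08, 0, 0],
    [-0.55, -0.11, 0, 0],
    [-0.7, -0.14, 0, 0],
    [-0.8, -0.16, 0, 0],
    [-0.9, -0.18, 0, 0],
    [-0.9, -0.18, 0, 0],
  ],
)

```text
clock: 11.17
position: [0.4873, 0.1331, 0.0233]
ee_rot: [0.001, -0.06, 0.998, 0.0]
contact_force: [-2.0, -0.1, -0.5]
width: 0.0702
gripper_force: 0.9
```

```bash
python3 chk.py 6 -.113
```

```text
t 11.17 tcp [0.4873 0.1331 0.0233] in machine [-0.1865 -0.0018] F [-1.9553 -0.092  -0.5456]
side (array([0.5605, 0.1491, 0.1432]), np.float64(-244.25922775268555)) [-0.112   0.0054  0.0245]
top (array([0.558 , 0.1458, 0.1192]), np.float64(-209.45226669311523)) [-0.1148  0.0024  0.0005]
```

drive_tool(
  rows=[
    [-0.1, -0.01, 0, 0],
    [-0.25, -0.03, 0, 0],
    [-0.4, -0.05, 0, 0],
    [-0.55, -0.07, 0, 0],
    [-0.7, -0.08, 0, 0],
    [-0.8, -0.08, 0, 0],
    [-0.9, -0.08, 0, 0],
    [-0.9, -0.08, 0, 0],
  ],
)

```text
clock: 11.93
position: [0.51, 0.1339, 0.0233]
ee_rot: [0.001, -0.06, 0.998, 0.0]
contact_force: [-0.6, -0.5, -0.5]
width: 0.0702
gripper_force: 0.6
```

drive_tool(
  rows=[
    [-0.1, 0, 0, 0],
    [-0.25, 0, 0, 0],
    [-0.4, 0, 0, 0],
    [-0.55, 0, 0, 0],
    [-0.7, 0, 0, 0],
    [-0.8, 0, 0, 0],
    [-0.9, 0, 0, 0],
    [-0.9, 0, 0, 0],
  ],
)

```text
clock: 12.6
position: [0.5323, 0.1367, 0.0233]
ee_rot: [0.001, -0.06, 0.998, 0.0]
contact_force: [-1.2, 0.3, -0.3]
width: 0.07
gripper_force: 0.7
```

```bash
python3 chk.py 7 -.069;python3 - <<'E'
from h import *
p=np.load('side7.npz')['p'];cv2.imwrite('pics/s7.png',cv2.resize(p[150:275,205:365,::-1],None,fx=5,fy=4.8,interpolation=cv2.INTER_CUBIC))
E
```

```text
t 12.6 tcp [0.5323 0.1367 0.0233] in machine [-0.1415 -0.0036] F [-1.1596  0.2883 -0.2555]
side (array([0.6043, 0.1534, 0.1278]), np.float64(-140.38067245483398)) [-0.068   0.0045  0.0091]
top (array([0.596, 0.17 , 0.01 ]), np.float64(-70.58452606201172)) [-0.0742  0.022  -0.1087]
```

View pics/s7.png

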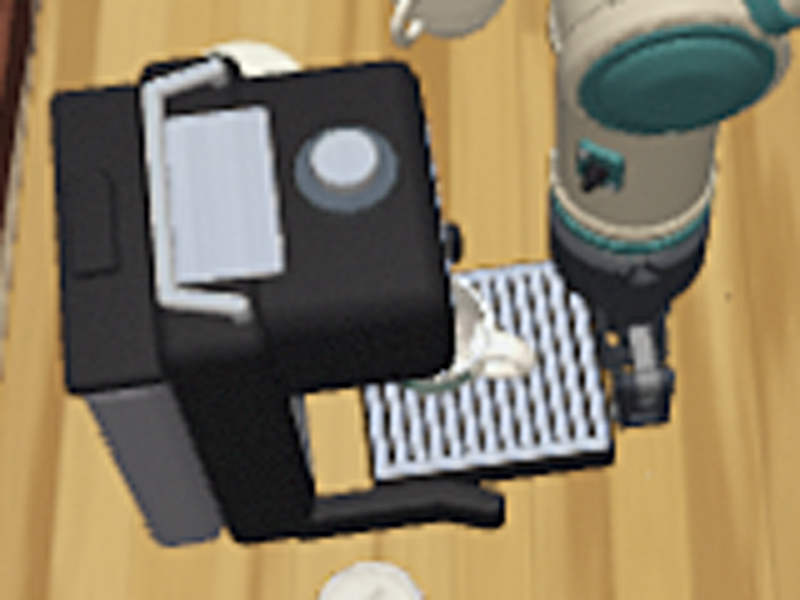

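Side crop: the tray is most of the way between the rails (back-left corner at (375,475)) and the cup at (465,340) is upright. The last 25 mm go slowly, watching the force.

drive_tool(
  rows=[
    [-0.1, 0, 0, 0],
    [-0.2, 0, 0, 0],
    [-0.35, 0, 0, 0],
    [-0.5, 0, 0, 0],
    [-0.6, 0, 0, 0],
    [-0.7, 0, 0, 0],
    [-0.8, 0, 0, 0],
    [-0.8, 0, 0, 0],
  ],
)

```text
clock: 13.37
position: [0.5522, 0.139, 0.0233]
ee_rot: [0.001, -0.06, 0.998, 0.0]
contact_force: [-1.2, -0.4, 0.9]
width: 0.0697
gripper_force: 1.0
```

drive_tool(
  rows=[
    [-0.04, 0, 0, 0],
    [-0.08, 0, 0, 0],
    [-0.12, 0, 0, 0],
    [-0.16, 0, 0, 0],
    [-0.2, 0, 0, 0],
    [-0.2, 0, 0, 0],
    [-0.2, 0, 0, 0],
    [-0.2, 0, 0, 0],
  ],
)

```text
clock: 14.03
position: [0.5566, 0.1396, 0.0233]
ee_rot: [0.001, -0.06, 0.998, 0.0]
contact_force: [-0.9, 0.0, -0.1]
width: 0.0699
gripper_force: 1.1
```

drive_tool(
  rows=[
    [-0.04, 0, 0, 0],
    [-0.08, 0, 0, 0],
    [-0.12, 0, 0, 0],
    [-0.16, 0, 0, 0],
    [-0.2, 0, 0, 0],
    [-0.2, 0, 0, 0],
    [-0.2, 0, 0, 0],
    [-0.2, 0, 0, 0],
  ],
)

```text
clock: 14.7
position: [0.5598, 0.1399, 0.0232]
ee_rot: [-0.001, -0.06, 0.998, -0.0]
contact_force: [-6.5, -0.6, 4.1]
width: 0.0701
gripper_force: 3.0
```

drive_tool(
  rows=[
    [-0.04, 0, 0, 0],
    [-0.08, 0, 0, 0],
    [-0.12, 0, 0, 0],
    [-0.12, 0, 0, 0],
    [-0.12, 0, 0, 0],
    [-0.12, 0, 0, 0],
    [-0.12, 0, 0, 0],
    [-0.12, 0, 0, 0],
  ],
)

```text
clock: 15.37
position: [0.5599, 0.14, 0.0229]
ee_rot: [-0.004, -0.06, 0.998, -0.0]
contact_force: [-9.4, -1.1, 7.4]
width: 0.07
gripper_force: 5.4
```

```bash
python3 chk.py 8 -.043
```

```text
t 15.37 tcp [0.5599 0.14   0.0229] in machine [-0.1136 -0.0036] F [-9.4431 -1.0948  7.4259]
side (array([0.6333, 0.1536, 0.0232]), np.float64(-85.97009181976318)) [-0.0391  0.0012 -0.0955]
top (array([0.6203, 0.1709, 0.0834]), np.float64(-72.34208679199219)) [-0.0499  0.02   -0.0353]
```

The tray is against the stop (force rose to 9 N, no further travel). I back off straight, then rise and close the fingers.

drive_tool(
  rows=[
    [0.2, 0, 0, 0],
    [0.5, 0, 0, 0],
    [0.9, 0, 0, 0],
    [1.4, 0, 0, 0],
    [2.0, 0, 0, 0],
    [2.6, 0, -0.5, 0],
    [3.2, 0, -1.4, 0],
    [3.5, 0, -2.5, 0],
  ],
)

```text
clock: 16.13
position: [0.4737, 0.1296, 0.0849]
ee_rot: [-0.002, -0.06, 0.998, -0.0]
contact_force: [0.6, 0.0, 0.1]
width: 0.0697
gripper_force: 0.0
```

drive_tool(
  rows=[
    [0.5, 0, -1.2, 0],
    [1.0, 0, -2.4, 0],
    [1.5, 0, -3.6, 0],
    [2.0, 0, -4.8, 0],
    [2.5, 0, -6.0, 0],
    [2.5, 0, -7.3, 0],
    [2.5, 0, -8.6, 0],
    [2.5, 0, -9.6, 0],
  ],
  grip=0,
)

```text
clock: 16.8
position: [0.4154, 0.1226, 0.3289]
ee_rot: [0.003, -0.06, 0.998, 0.0]
contact_force: [0.6, -0.4, -0.9]
width: -0.0002
gripper_force: 0.0
```

```bash
python3 chk.py 9 -.043
python3 - <<'E'
from pose import *
go([.655,.155,.30],186.8)
p,d=np.load('top9.npz')['p'],np.load('top9.npz')['d']
a,_=tray('top',p,ct,(.62,.15),r=.1);b,_=tray('side',np.load('side9.npz')['p'],cs,(.62,.15),r=.1)
cv2.imwrite('pics/fin.png',cv2.resize(np.hstack([a[::-1,::-1],b[::-1,::-1]]),(800,400))[:,:,::-1])
# button top: depth patch at its pixel
u,v=T([(201,238)])[0];w=d[int(v)-1:int(v)+3,int(u)-1:int(u)+3];print('btn',world(ct,[(u,v)],depth=[np.median(w)]))
E
```

```text
t 16.8 tcp [0.4154 0.1226 0.3289] in machine [-0.2591 -0.0037] F [ 0.6167 -0.3841 -0.8981]
side (array([0.635 , 0.157 , 0.1231]), np.float64(-164.43029975891113)) [-0.0371  0.0044  0.0044]
top (array([0.6332, 0.1529, 0.1215]), np.float64(-181.0630283355713)) [-0.0393  0.0006  0.0028]
t 16.9 pos [0.4175 0.1229 0.3305] yaw -173.14 F [0.4 0.1 0.1] -> units [-9.57  0.14  1.34] turn 0.01
btn [[0.6552 0.1549 0.2556]]
```

View pics/fin.png

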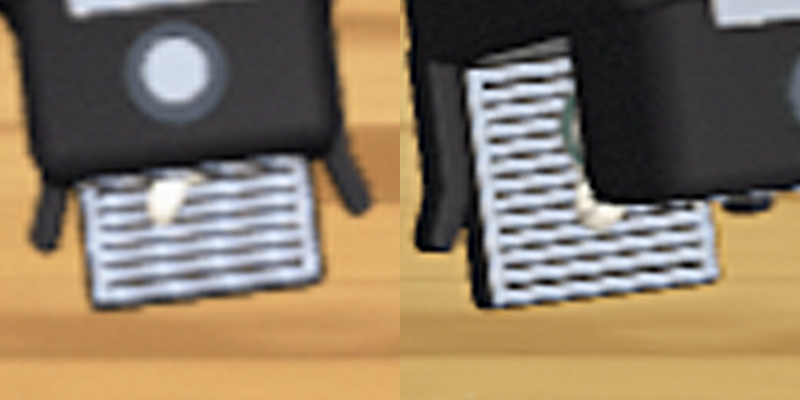

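Final picture: top half shows the tray straight between the rails (front corners (95,303) and (325,280)), with the handle at (168,200). Side half shows it reaching the column, with the cup upright. Top fit: y 0.6 mm, yaw 0.003 rad. Now the button, at (0.655,0.155,0.255).

drive_tool(
  rows=[
    [-1.2, 0, 0, 0],
    [-2.5, 0, 0, 0],
    [-3.8, 0, 0, 0],
    [-5.1, 0.1, 0, 0],
    [-6.4, 0.1, 0, 0],
    [-7.7, 0.1, 0, 0],
    [-8.8, 0.1, 0, 0],
    [-9.6, 0.1, 0, 0],
  ],
)

```text
clock: 17.57
position: [0.6555, 0.1538, 0.3237]
ee_rot: [-0.0, -0.06, 0.998, 0.0]
contact_force: [0.4, -0.6, 0.9]
width: 0.0001
gripper_force: 0.0
```

Run:
```python
from h import *
go([.655,.155,.2555+.022],186.8)
```

```text
t 17.57 pos [0.6555 0.1538 0.3237] yaw -173.16 F [ 0.4 -0.6  0.9] -> units [0.01 0.05 1.85] turn 0.01
```

drive_tool(
  rows=[
    [0, 0.05, 0.5, 0],
    [0, 0.05, 1.0, 0],
    [0, 0.05, 1.4, 0],
    [0, 0.05, 1.7, 0],
    [0, 0.05, 1.8, 0],
    [0, 0.05, 1.9, 0],
    [0, 0.05, 1.9, 0],
    [0, 0.05, 1.9, 0],
  ],
)

```text
clock: 18.23
position: [0.6531, 0.1549, 0.279]
ee_rot: [0.001, -0.06, 0.998, 0.0]
contact_force: [0.4, 0.1, 0.7]
width: -0.0006
gripper_force: 0.0
```

drive_tool(
  rows=[
    [0, 0, 0.05, 0],
    [0, 0, 0.1, 0],
    [0, 0, 0.15, 0],
    [0, 0, 0.2, 0],
    [0, 0, 0.2, 0],
    [0, 0, 0.2, 0],
    [0, 0, 0.2, 0],
    [0, 0, 0.2, 0],
  ],
)

```text
clock: 18.9
position: [0.6532, 0.155, 0.2736]
ee_rot: [0.0, -0.06, 0.998, 0.0]
contact_force: [-0.9, 0.2, 1.9]
width: -0.0004
gripper_force: 1.4
```

Contact at z about 0.274 (2 N). Pressing on.

drive_tool(
  rows=[
    [0, 0, 0.06, 0],
    [0, 0, 0.12, 0],
    [0, 0, 0.18, 0],
    [0, 0, 0.24, 0],
    [0, 0, 0.24, 0],
    [0, 0, 0.24, 0],
    [0, 0, 0.24, 0],
    [0, 0, 0.24, 0],
  ],
)

```text
clock: 19.57
position: [0.6532, 0.155, 0.2699]
ee_rot: [0.002, -0.06, 0.998, 0.0]
contact_force: [-2.8, -0.7, 12.6]
width: -0.0004
gripper_force: 6.0
```

drive_tool(
  rows=[
    [0, 0, 0.05, 0],
    [0, 0, 0.1, 0],
    [0, 0, 0.15, 0],
    [0, 0, 0.15, 0],
    [0, 0, 0.15, 0],
    [0, 0, 0.15, 0],
    [0, 0, 0.15, 0],
    [0, 0, 0.15, 0],
  ],
)

```text
clock: 20.23
position: [0.6531, 0.155, 0.2697]
ee_rot: [0.003, -0.06, 0.998, 0.0]
contact_force: [-5.0, -0.5, 24.1]
width: -0.0001
gripper_force: 11.7
```

Hard stop 6 mm below the released top, at 24 N: the button is fully down. Release and withdraw.

drive_tool(
  rows=[
    [0, 0, -0.4, 0],
    [0, 0, -0.9, 0],
    [0, 0, -1.6, 0],
    [0, 0, -2.4, 0],
    [0, 0, -3.0, 0],
    [0.8, 0, -3.2, 0],
    [1.8, 0, -3.2, 0],
    [2.8, 0, -3.2, 0],
  ],
)

```text
clock: 20.9
position: [0.5828, 0.1464, 0.3425]
ee_rot: [-0.001, -0.06, 0.998, -0.0]
contact_force: [0.7, 0.3, -0.5]
width: 0.0001
gripper_force: 0.0
```

drive_tool(
  rows=[
    [1.2, 0, 0, 0],
    [2.4, 0, 0, 0],
    [3.6, 0, 0, 0],
    [4.8, 0, 0, 0],
    [6.0, 0, 0, 0],
    [6.6, 0, 0, 0],
    [6.6, 0, 0, 0],
    [6.6, 0, 0, 0],
  ],
)

```text
clock: 21.57
position: [0.4198, 0.1269, 0.3436]
ee_rot: [0.001, -0.06, 0.998, 0.0]
contact_force: [0.7, 0.2, -0.1]
width: -0.0002
gripper_force: 0.0
```

```bash
python3 chk.py 10 -.043
python3 - <<'E'
from m import *
d=np.load('top10.npz')['d'];u,v=T([(201,238)])[0];w=d[int(v)-1:int(v)+3,int(u)-1:int(u)+3];print('btn',world(ct,[(u,v)],depth=[np.median(w)]))
a=np.load('side9.npz')['p'].astype(int);b=np.load('side10.npz')['p'].astype(int)
q=np.abs(a-b).max(2)>40;print('side change left of arm',q[150:360,200:370].sum())
E
```

```text
t 21.57 tcp [0.4198 0.1269 0.3436] in machine [-0.2543  0.    ] F [ 0.6551  0.217  -0.0802]
side (array([0.6353, 0.1572, 0.1299]), np.float64(-162.91923904418945)) [-0.0368  0.0046  0.0112]
top (array([0.6333, 0.1526, 0.1095]), np.float64(-184.14760971069336)) [-0.0392  0.0002 -0.0092]
btn [[0.6553256  0.15495072 0.25437065]]
side change left of arm 0
```

The tray has not moved since the press, the button is back up, and nothing else changed.

```bash
python3 -c "
from rig import order
print(order.sign_off())"
```

```text
the job is handed in; nothing more can be done
None
```

I pushed the tray home against its stop with the cup upright on it, then pressed the button fully down, released it and handed the job in at about 22 s; the sign-off gave no verdict, and the cup's position under the spout was only estimated from its handle.

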